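Zero the measuring probe and hold it centred in the sample

TASK

Zero the probe while it is still parked in its dock, by pressing the dock's round plunger head fully down to its stop and letting it come up again. Then lift the probe out of the dock by its handle and lower its thin stem from above through the guide bush on the sample stand, touching neither the bush nor the beaker below, until the tip is about halfway down inside the beaker. Finish still holding the probe there, upright, still and centred in the bore; leave the jar, the white adapter and the beaker where they stand.

Things in the scene. Friction and masses are not known exactly. Their poses are not given: they have to be found in the camera images.
- dock: Probe dock, fixed: steel foot 92 x 168 mm (x, y). Origin: centre of the underside; z up. At +y a grey console 80 x 88 mm, top 90 mm up, dark panel on its -x face, plunger on top; at y = -45 mm an upright grey tube, 44 mm outside, 18 mm bore, rim 115 mm up, holding the probe. Plunger and probe axes: both x = 0, 85 mm apart. Dock and stand may swap sides, left or right.
- plunger_top (a point): Centre of the top of the black plunger head: a disc 31 mm in diameter and 12 mm thick, at (0, 40) mm in the dock's frame, its top 120 mm above the worktop when up. It goes straight down.
- zero_plunger (a joint): Travel of the plunger in m: 0 = up, 0.012 = fully down on its stop. A spring returns it; about 2.3 N starts it moving and about 5.3 N brings it to the stop, which is rigid.
- probe: Loose cordless probe, about 80 g, 165 mm long, round about z; origin at the tip, z up to the handle. Steel stem 8 mm dia. z = 0-105 mm, black flange 32 mm dia. to 111, white round handle 26 mm dia. to 161 (grip it, middle at 136), grey cap 22 mm dia. to 165. Parked upright: flange on the tube's rim, tip 10 mm above the worktop; it must rise 105 mm to leave the tube.
- probe_tip (a point): Tip of the probe's stem.
- probe_flange (a point): Point on the probe's axis at the lower face of the flange, 105 mm above the tip.
- stand: Sample stand, fixed to the worktop: steel foot 120 x 120 x 10 mm, four posts 10 mm in diameter at the corners, an aluminium plate 120 x 120 mm from 96 to 106 mm above the worktop, with a white guide bush in its middle. Origin: centre of the underside; z up.
- bush_mouth (a point): Centre of the upper mouth of the guide bush, 114 mm above the worktop. The bush is an upright tube, 42 mm outside and 24 mm bore diameter, 20 mm long (94 to 114 mm above the worktop), so that the 8 mm stem has 8 mm to spare all round when centred.
- beaker: Loose open white beaker, 69 mm in diameter at the rim and 76 mm high, standing on the stand's foot under the bush; origin at the centre of its underside, which is 10 mm above the worktop; its inner floor is 13 mm and its rim 86 mm above the worktop.
- jar: Bystander, loose: white screw-cap jar, 62 mm in diameter, 86 mm high, origin at the centre of its underside.
- adapter: Bystander, loose: small white adapter standing on its hexagon, 30 x 34 mm, 43 mm high, origin at the centre of its underside.
Not all that is in view belongs to the job. What is shaped like the probe but blue is not meant.

How it is judged:
By the outcome, as a careful person would: the job done as asked, in the order asked, and still so for the second after the job is handed in, while the arm keeps its last pose, push and grip.
It also fails if it takes over 61 s, if anything falls off the work surface, if the arm or the gripper's body presses on something with over 40 N, if the wrist force passes 120 N, or if a joint passes its speed limit or range.

ROBOT

A 6-joint arm with a two-finger parallel gripper is mounted at the origin on a cart in front of the work surface, level with it; the furniture and walls round the work are solid. World frame = base frame: x ahead of the robot, y to its left, z up, the work surface at z = 0. Lengths are in mm, angles in rad, forces in N, time in s.
With the tool pointing down it reaches from about 325 to 775 mm from the base axis. Payload 9.3 kg.
Tool frame: the origin (TCP) lies at the very end of the fingers, on their centre line; the grasp point (between the pads) lies 19 mm behind it (pinch_z is the z of the grasp point in the tool frame, in mm); z points along the fingers, y is the direction in which the jaws open and shut (so a half turn about z gives the same grasp; the last joint's range is limited). The gripper opens to 85 mm and grips with 20 to 120 N. Pads are 22 mm wide; open, the fingers measure 114 mm over their backs; the gripper's body (76 mm by 85 mm) begins 54 mm behind the grasp point. The pads swing forward as they close: fully open they stand 13 mm farther back than shut.
Start: joints at [-1.48, 0.259, 0.021, 1.334, 0, 1.418], TCP at [132.759, -533.734, 231.279] pointing down, gripper open.
Joint ranges: [-3.04, 3.04], [-0.91, 1.82], [-1.04, 1.36], [-1.92, 1.95], [-1.52, 1.45], [-3.14, 3.14]. Speed limits (rad/s): [2.22, 2.22, 2.79, 3.14, 3.14, 3.14].

INTERFACE

Orientations are given as a unit quaternion [x, y, z, w].
In Python, from plant import * gives the robot as it stands.
- The arm moves only by the tool move_arm, never from a script. Its argument "increments" is a list that holds one entry, the list of rows, each a list of 5 numbers: the gripper command: -1 is shut, 1 is fully open, values between are in proportion, then the shift along the tool's x, y, z in mm, then the turn about the tool's z in degrees. A call has 1 to 12 rows; each row is the pose to reach, as a shift and turn from the pose commanded when the call began, along the tool's axes at that moment; what a row does not reach only later rows make up. A row lasts 1/10 s, in which the tool goes at most 50 mm and 8.59 degrees, less where a joint would pass 70% of its speed; a pose out of reach is approached as far as the arm can. A call with a gripper value outside its range is refused whole. The fingers move at their own pace and stop on an object; "force" is the grip in N (left out, the last holds). Time passes only in rows, so rows that repeat a pose let the fingers close. It gives the time, the measured TCP pose, the force and the opening at its end, in the units of the state.
- state(): the state, without advancing time (a new reading comes with each control period).
- read_camera(name): name is "scene" or "top" or "wrist"; returns a dict with "image" (420x560x3 uint8, red, green, blue), "z_map" (420x560 float32, mm along the optical axis (not along the pixel's ray), 0 where there is no reading), "intrinsics" (3x3 intrinsics, pixels), "extrinsics" (4x4, takes a point from world to camera coordinates). Camera axes: x right, y down, z forward; pixel columns grow to the right and rows downward; lengths in mm; the calibration is good to about 2 mm. A picture is of the moment at which its call begins.
- job_done(): hands the job in, once; it reports no verdict.
The state is a dict: "clock": time; "joint_positions": joint angles; "qd": joint speeds; "effort": joint torques, N m; "eef_pos": TCP position; "eef_rot": TCP orientation; "ft_force": force on the tool from outside, world axes, zero at the start; "wrist_torque": the same for the moment, N m; "width": finger opening in mm.
Only numpy, scipy, OpenCV 4.12 (cv2) and the standard library are available. Lean on these libraries where they do the work, as an engineer would, in place of code of your own. Each camera call takes 0.05 s, during which the arm holds its last target. There are 200 camera calls.

## Working session

There is one attempt and no reset: what is moved stays moved. The work goes in short steps, Python scripts to look and compute and a tool call to move; the robot and the scene stay as the last step left them, time stands still between calls to the robot, and variables do not carry over. Pictures are saved under pics/ and viewed, about 8 in all and at most 12, crops included, and the job is handed in when it is done.

Besides the shell and the picture viewer there is one more tool, called after "Emit:" in YAML: its name, and indented under it one key for each argument. move_arm: Moves the arm, as the interface text tells. Its arguments: {"type":"object","properties":{"increments":{"type":"array","items":{"type":"array","items":{"type":"array","items":{"type":"number"}}}},"force":{"type":"number"}},"required":["increments"]}

```bash
mkdir -p pics; ls
python3 - <<'E'
from plant import *
import cv2,numpy as np
s=state(); print(s)
for n in ["scene","top"]:
    c=read_camera(n); np.savez(f"{n}0.npz",**c)
    cv2.imwrite(f"pics/{n}0.png",c["image"][:,:,::-1]); print(n,c["intrinsics"],c["extrinsics"])
E
```

```text
pics
{'clock': 0.0, 'joint_positions': array([-1.47958225e+00,  2.59214556e-01,  2.07663001e-02,  1.33368357e+00,
        1.55556576e-05,  1.41820173e+00]), 'qd': array([ 0.00055417, -0.00144189, -0.00294047,  0.00040371,  0.00121082,
        0.00191961]), 'effort': array([-6.13208085e-04, -5.55635512e+01,  3.44529104e+01,  1.36913158e-02,
       -3.14499266e-04, -4.22423636e-05]), 'eef_pos': array([ 132.74827282, -533.46245645,  230.65579512]), 'eef_rot': array([ 9.92578643e-01,  1.21602599e-01,  2.82644020e-05, -6.67197910e-04]), 'ft_force': array([-0.13090342, -0.71936256,  0.7386501 ]), 'wrist_torque': array([-0.05750766, -0.01278467, -0.00872921]), 'width': 85.63443113268863}
scene [[424.59902602   0.         274.04362126]
 [  0.         424.59902602 208.71354515]
 [  0.           0.           1.        ]] [[-7.17900838e-01 -6.96015504e-01  1.34463931e-02  3.77017208e+02]
 [-2.95823882e-01  2.87527102e-01 -9.10942587e-01  2.74731758e+02]
 [ 6.30163961e-01 -6.57944211e-01 -4.12313956e-01  6.72795363e+02]
 [ 0.00000000e+00  0.00000000e+00  0.00000000e+00  1.00000000e+00]]
top [[446.96911344   0.         283.16190568]
 [  0.         446.96911344 214.52342166]
 [  0.           0.           1.        ]] [[ 8.44512496e-02 -9.96425792e-01 -1.90452872e-03 -6.82249942e+01]
 [-9.76492899e-01 -8.23811378e-02 -1.99185759e-01  5.55617720e+02]
 [ 1.98316931e-01  1.86812450e-02 -9.79959900e-01  8.86855015e+02]
 [ 0.00000000e+00  0.00000000e+00  0.00000000e+00  1.00000000e+00]]
```

View pics/scene0.png

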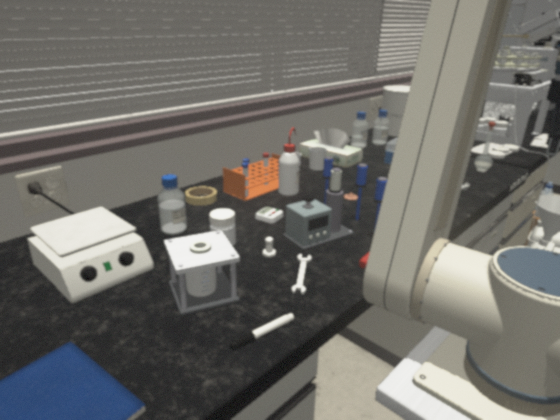

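View pics/top0.png

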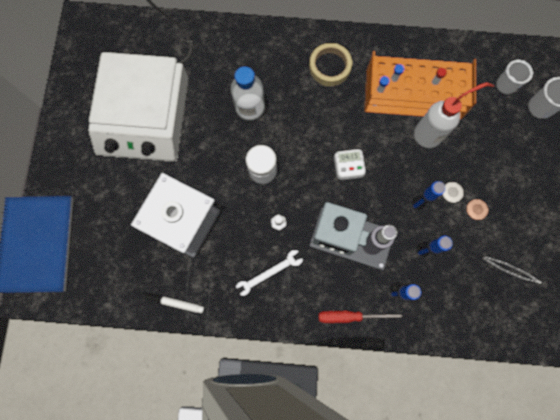

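The top view shows the stand at the left with its bush at (173,212), the plunger at (341,224), the white probe in its tube at (386,236), the jar at (262,162) and the adapter at (279,222). The blue lookalikes are at (437,190), (443,244) and (411,292).

```bash
cat > h.py <<'E'
import cv2,numpy as np
def world(c):
    K,E,z=c["intrinsics"],c["extrinsics"],c["z_map"].astype(float)
    v,u=np.mgrid[:z.shape[0],:z.shape[1]]
    p=np.stack([(u-K[0,2])/K[0,0]*z,(v-K[1,2])/K[1,1]*z,z],-1)
    w=(p-E[:3,3])@E[:3,:3]; w[z<=0]=np.nan
    return w
def ray(c,u,v,h):
    K,E=c["intrinsics"],c["extrinsics"]; R=E[:3,:3]
    o=-R.T@E[:3,3]; d=R.T@np.array([(u-K[0,2])/K[0,0],(v-K[1,2])/K[1,1],1])
    return o+d*(h-o[2])/d[2]
def proj(c,P):
    q=c["extrinsics"][:3,:3]@np.asarray(P,float)+c["extrinsics"][:3,3]; q=c["intrinsics"]@q; return q[:2]/q[2]
def blob(c,box,lo,hi,h=None,extra=None):
    """largest blob with world height in lo..hi inside box (u0,v0,u1,v1); centre of min circle"""
    w=world(c)[...,2]; m=((w>lo)&(w<hi)).astype(np.uint8); 
    if extra is not None: m&=extra.astype(np.uint8)
    k=np.zeros_like(m); u0,v0,u1,v1=box; k[v0:v1,u0:u1]=1; m&=k
    cs,_=cv2.findContours(m,0,2); b=max(cs,key=cv2.contourArea)
    M=cv2.moments(b); cen=(M["m10"]/M["m00"],M["m01"]/M["m00"])
    return cen,cv2.contourArea(b),cv2.boundingRect(b),cv2.minAreaRect(b),ray(c,*cen,h if h else (lo+hi)/2),m
E
python3 - <<'E'
from h import *
c=dict(np.load("top0.npz")); w=world(c)
for n,box,lo,hi,h in [("plunger",(315,200,368,245),108,132,120),("cap",(370,215,410,255),165,185,175),("plate",(125,165,225,260),98,110,106),("bush",(155,195,195,230),110.,120,114),("jar",(235,140,285,190),78,95,86),("adapter",(268,210,290,235),30,60,43),("blue1",(400,170,460,310),100,300,160)]:
    try: r=blob(c,box,lo,hi,h); print(n,np.round(r[0],1),r[1],r[2],np.round(r[3][2],1),r[4].round(1))
    except Exception as e: print(n,e)
for u,v in [(341,224),(388,232),(173,212),(160,225),(330,232),(440,242),(437,189)]: print(u,v,w[v,u].round(1))
im=c["image"]
a=cv2.resize(im[190:270,300:420],(720,480),interpolation=cv2.INTER_CUBIC); cv2.imwrite("pics/a.png",a[:,:,::-1])
g=cv2.cvtColor(im,cv2.COLOR_RGB2GRAY); print(g[212,150:200],g[224,320:365])
E
```

```text
plunger [341.1 223. ] 169.5 (334, 216, 16, 15) 90.0 [ 539.  -136.6  120. ]
cap [388.8 232.3] 141.5 (382, 226, 15, 14) 90.0 [ 518.6 -217.9  175. ]
plate [173.1 212.6] 3493.0 (132, 173, 83, 80) 29.2 [534.7 197.2 106. ]
bush [172.1 211.4] 312.0 (162, 201, 21, 21) 0.0 [535.4 197.4 114. ]
jar [260.9 159.5] 617.0 (247, 146, 29, 29) 90.0 [666.6  34.6  86. ]
adapter [278.5 219.2] 46.0 (275, 215, 8, 9) 90.0 [551.1 -11.9  43. ]
blue1 [439.3 244.9] 297.5 (428, 236, 24, 19) 74.7 [ 505.6 -315.   160. ]
341 224 [ 536.8 -136.4  121.6]
388 232 [ 518.6 -216.   177.1]
173 212 [552.8 222.1  15.4]
160 225 [507.8 220.3 104.3]
330 232 [ 524.7 -118.9   89.4]
440 242 [ 510.4 -314.8  164. ]
437 189 [ 611.1 -308.1  162.7]
[233 233 233 232 233 233 232 233 234 233 233 233 233 235 230 208 156 106
  97 108 113 130 156 175 182 181 185 204 223 233 232 214 180 193 223 234
 234 234 235 233 233 233 233 234 234 233 235 234 234 234] [170 179 182 180 182 180 179 178 178 178 178 177 165 136  84  54  59  64
  60  59  60  57  59  60  52  54  48  68 118 155 178 182 179 180 182 178
 179 177 178 177 179 179 172 152 128]
```

View pics/a.png

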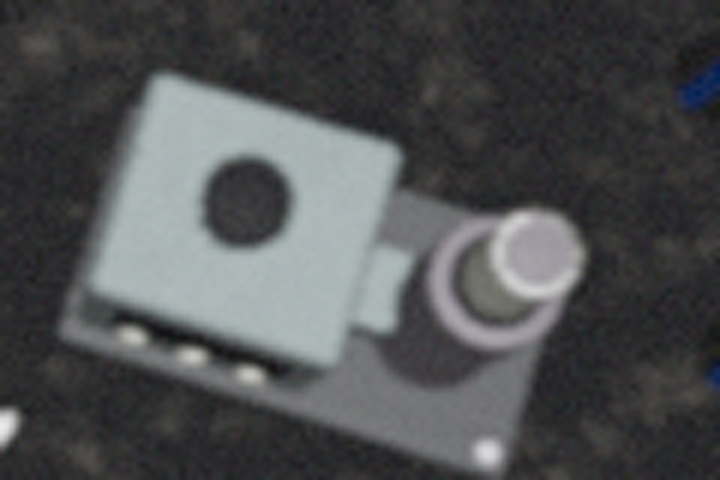

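The crop shows the plunger head at about crop (247,202) and the probe cap at (538,250). Its axis offset from the plunger measures 84 mm against the nominal 85, so the estimates agree. I'll move above the plunger with the fingers shut, turning so that the jaws lie along dock x.

Emit:
move_arm:
  increments:
    - [[-1, 490, -287, 0, -62], [-1, 490, -287, 0, -62], [-1, 490, -287, 0, -62], [-1, 490, -287, 0, -62], [-1, 490, -287, 0, -62], [-1, 490, -287, 0, -62], [-1, 490, -287, 0, -62], [-1, 490, -287, 0, -62], [-1, 490, -287, 0, -62], [-1, 490, -287, 0, -62], [-1, 490, -287, 0, -62], [-1, 490, -287, 0, -62]]
  force: 40

```text
clock: 1.3
eef_pos: [541.2, -133.7, 230.6]
eef_rot: [0.787, 0.617, 0.0, -0.0]
ft_force: [-0.8, -0.2, -1.4]
width: 0.2
```

Run:
```python
from plant import *
from h import *
s=state(); print(s["clock"],s["eef_pos"].round(1),s["joint_positions"].round(2))
for n in ["wrist","top"]:
    c=read_camera(n); np.savez(f"{n}1.npz",**c)
c=dict(np.load("wrist1.npz")); cv2.imwrite("pics/w1.png",c["image"][:,:,::-1])
P=[539,-136.6,120]; print(proj(c,P),proj(c,[518.6,-217.9,175]), np.linalg.inv(c["extrinsics"]).round(2))
w=world(c); H=np.nan_to_num(w[...,2]); 
print([(n,proj(c,s["eef_pos"]).round(0)) for n in "t"])
```

```text
1.3 [ 541.2 -133.7  230.6] [-0.39  0.27  0.04  1.34  0.    1.42]
[277.65933963 211.2583816 ] [276.88613387 358.31986008] [[ 9.7000e-01 -2.3000e-01 -8.0000e-02  5.6256e+02]
 [-2.4000e-01 -9.2000e-01 -3.2000e-01 -5.0960e+01]
 [-0.0000e+00  3.3000e-01 -9.5000e-01  3.7443e+02]
 [ 0.0000e+00  0.0000e+00  0.0000e+00  1.0000e+00]]
[('t', array([279., 286.]))]
```

View pics/w1.png

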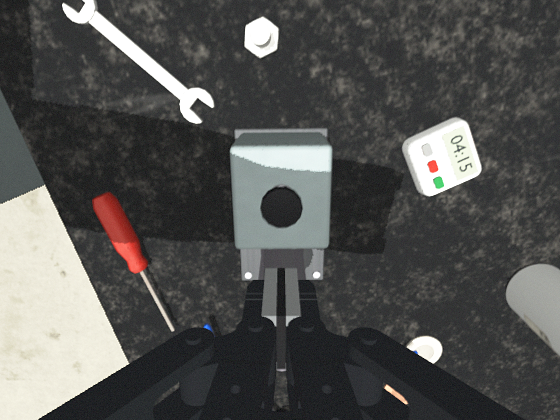

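The wrist view shows the plunger head at (281,206), with the shut fingers just below it in the image. The dock is square to the jaws.

Run:
```python
from h import *
c=dict(np.load("wrist1.npz")); g=cv2.cvtColor(c["image"],cv2.COLOR_RGB2GRAY)
m=np.zeros_like(g); m[175:235,245:320]=(g[175:235,245:320]<60)*255
cs,_=cv2.findContours(m,0,2); b=max(cs,key=cv2.contourArea); e=cv2.fitEllipse(b); print(e,cv2.boundingRect(b))
print("px ray120",ray(c,*e[0],120).round(1))
w=world(c); print(w[206,281].round(1))
t=dict(np.load("top1.npz")); w=blob(t,(325,205,360,240),108,135,120) ; print("top",w[0],w[1],w[4].round(1))
```

```text
((281.0948791503906, 206.63714599609375), (39.36552810668945, 40.300559997558594), 124.50904846191406) (261, 187, 41, 40)
px ray120 [ 542.3 -133.8  120. ]
[ 542.4 -133.1  120.5]Traceback (most recent call last):
  File "<stdin>", line 7, in <module>
  File "h.py", line 19, in blob
    cs,_=cv2.findContours(m,0,2); b=max(cs,key=cv2.contourArea)
                                    ~~~^^^^^^^^^^^^^^^^^^^^^^^^
ValueError: max() iterable argument is empty
```

Emit:
move_arm:
  increments:
    - [[-1, 0, 0, 40, 0], [-1, 0, 0, 80, 0], [-1, 0, 0, 100, 0], [-1, 0, 0, 106, 0], [-1, 0, 0, 110, 0], [-1, 0, 0, 113, 0], [-1, 0, 0, 116, 0], [-1, 0, 0, 118, 0], [-1, 0, 0, 119, 0], [-1, 0, 0, 119, 0], [-1, 0, 0, 119, 0]]

```text
clock: 2.5
eef_pos: [539.4, -137.2, 112.7]
eef_rot: [0.788, 0.615, 0.0, 0.001]
ft_force: [-0.7, -2.8, 3.2]
width: 0.0
```

Emit:
move_arm:
  increments:
    - [[-1, 0, 0, 1, 0], [-1, 0, 0, 2, 0], [-1, 0, 0, 3, 0], [-1, 0, 0, 4, 0], [-1, 0, 0, 4, 0], [-1, 0, 0, 4, 0]]

```text
clock: 3.1
eef_pos: [539.3, -137.0, 108.4]
eef_rot: [0.788, 0.615, 0.0, 0.0]
ft_force: [1.3, -3.1, 5.5]
width: -0.0
```

Emit:
move_arm:
  increments:
    - [[-1, 0, 0, 0.5, 0], [-1, 0, 0, 1, 0], [-1, 0, 0, 1.5, 0], [-1, 0, 0, 1.5, 0], [-1, 0, 0, 1.5, 0]]

```text
clock: 3.6
eef_pos: [539.3, -137.0, 107.9]
eef_rot: [0.788, 0.615, 0.0, 0.001]
ft_force: [-1.1, -3.2, 13.6]
width: 0.3
```

Emit:
move_arm:
  increments:
    - [[-1, 0, 0, -5, 0], [-1, 0, 0, -15, 0], [-1, 0, 0, -50, 0], [-1, 0, 0, -100, 0], [0.6, 0, 0, -130, 0], [0.6, -40, 0, -130, 0], [0.6, -84, 0, -130, 0], [0.6, -84, 0, -130, 0], [0.6, -84, 0, -130, 0], [0.6, -84, 0, -130, 0], [0.6, -84, 0, -130, 0]]

```text
clock: 4.7
eef_pos: [518.7, -217.2, 236.7]
eef_rot: [0.788, 0.616, 0.0, -0.0]
ft_force: [0.4, 0.6, 0.3]
width: 68.3
```

Run:
```python
from plant import *
from h import *
for n in ["wrist","scene"]:
    c=read_camera(n); np.savez(f"{n}2.npz",**c)
s=state(); print(s["clock"],s["eef_pos"].round(1),s["width"],s["ft_force"].round(1),abs(s["qd"]).max())
c=dict(np.load("wrist2.npz")); cv2.imwrite("pics/w2.png",c["image"][:,:,::-1])
print(proj(c,s["eef_pos"]),proj(c,[518.6,-217.9,175]))
g=cv2.cvtColor(c["image"],cv2.COLOR_RGB2GRAY); w=world(c)
u,v=proj(c,[539,-136.6,120]).astype(int); print(u,v,w[v,u])
```

```text
4.8 [ 518.8 -217.4  236.8] 68.31606571042639 [ 0.1  0.3 -0.1] 0.0031713488130745353
[279.08136162 286.88730243] [279.45941262 233.87506327]
279 85 [ 538.6002591  -135.99813242  121.93373588]
```

View pics/w2.png

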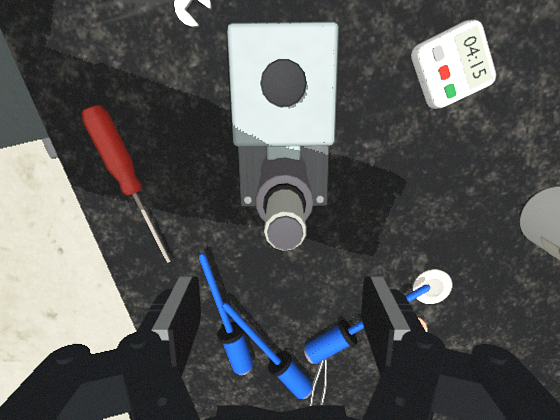

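The plunger is back up: its depth reads about 122 mm at (284,84). The probe cap at (286,233) sits about 2.5 mm towards +y in the tool frame. I'll descend over the handle and grip it.

Emit:
move_arm:
  increments:
    - [[0.6, 0, 2.5, 40, 0], [0.6, 0, 2.5, 75, 0], [0.6, 0, 2.5, 95, 0], [0.6, 0, 2.5, 108, 0], [0.6, 0, 2.5, 111, 0], [0.6, 0, 2.5, 111, 0], [-0.2, 0, 2.5, 111, 0], [-0.6, 0, 2.5, 111, 0], [-1, 0, 2.5, 111, 0], [-1, 0, 2.5, 111, 0], [-1, 0, 2.5, 111, 0], [-1, 0, 2.5, 111, 0]]
  force: 40

```text
clock: 6.0
eef_pos: [521.3, -219.2, 126.6]
eef_rot: [0.788, 0.615, 0.0, 0.001]
ft_force: [-0.9, 1.3, 5.5]
width: 25.3
```

Emit:
move_arm:
  increments:
    - [[-1, 0, 0, -4, 0], [-1, 0, 0, -12, 0], [-1, 0, 0, -30, 0], [-1, 0, 0, -60, 0], [-1, 0, 0, -90, 0], [-1, 0, 0, -120, 0], [-1, 0, 0, -140, 0], [-1, 0, 0, -145, 0], [-1, 0, 0, -145, 0], [-1, 0, 0, -145, 0]]

```text
clock: 7.0
eef_pos: [520.7, -218.9, 269.6]
eef_rot: [0.788, 0.615, -0.0, -0.001]
ft_force: [-0.1, 0.8, -1.7]
width: 25.0
```

Run:
```python
from plant import *
from h import *
for n in ["wrist","scene","top"]:
    c=read_camera(n); np.savez(f"{n}3.npz",**c)
s=state(); print(s["clock"],s["eef_pos"].round(1),s["width"],s["ft_force"].round(1),abs(s["qd"]).max())
a=[dict(np.load(f"{n}3.npz")) for n in("wrist","scene")]
e=s["eef_pos"]; c=a[1]; u,v=proj(c,e-[0,0,60]).astype(int); print(u,v)
for z in(19,0,-6,-12,-117): print(z,proj(c,e+[0,0,z]).round(1))
b=c["image"][v-60:v+60,u-60:u+60]; b=cv2.resize(b,(420,420),interpolation=cv2.INTER_CUBIC)
cv2.imwrite("pics/l3.png",np.hstack([b,cv2.resize(a[0]["image"][150:],(380,183))if 0 else b[:, :1]])[:,:,::-1])
```

```text
7.15 [ 520.7 -218.9  269.6] 25.136245998979007 [-1.2 -0.4 -0.7] 0.00688561153220543
337 155
19 [340.  123.8]
0 [339.4 131.6]
-6 [339.2 134. ]
-12 [339.  136.4]
-117 [335.9 176.8]
```

View pics/l3.png

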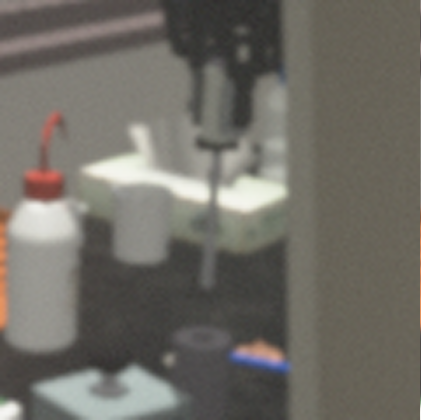

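The scene crop shows the probe held upright with its tip at full-image pixel (336,176), within 0.5 px of where the model predicts it. I'll carry it over the stand.

Emit:
move_arm:
  increments:
    - [[-1, 15, -3, 0, 0], [-1, 50, -11, 0, 0], [-1, 92, -20, 0, 0], [-1, 138, -29, 0, 0], [-1, 184, -39, 0, 0], [-1, 230, -49, 0, 0], [-1, 276, -59, 0, 0], [-1, 320, -68, 0, 0], [-1, 358, -76, 0, 0], [-1, 387, -83, 0, 0], [-1, 402, -86, 0, 0], [-1, 407, -87, 0, 0]]

```text
clock: 8.35
eef_pos: [534.8, 198.6, 270.4]
eef_rot: [0.787, 0.616, -0.0, -0.0]
ft_force: [-0.3, -0.8, -0.7]
width: 25.4
```

Emit:
move_arm:
  increments:
    - [[-1, 0, 0, 0, 0], [-1, 0, 0, 0, 0], [-1, 0, 0, 0, 0], [-1, 0, 0, 0, 0]]

```text
clock: 8.75
eef_pos: [535.5, 195.9, 270.9]
eef_rot: [0.789, 0.615, 0.0, 0.0]
ft_force: [-0.1, -0.8, -0.4]
width: 25.1
```

Run:
```python
from plant import *
from h import *
for n in ["wrist","scene","top"]:
    c=read_camera(n); np.savez(f"{n}4.npz",**c)
s=state(); e=s["eef_pos"]; print(s["clock"],e.round(1),s["width"],s["ft_force"].round(1),abs(s["qd"]).max())
w,c,t=[dict(np.load(f"{n}4.npz")) for n in("wrist","scene","top")]
for z in(-12,-117): print(z,proj(c,e+[0,0,z]).round(1),proj(w,e+[0,0,z]).round(1))
m=[*e[:2],114]; print("mouth",proj(c,m),proj(w,m))
u,v=proj(c,m).astype(int); print(u,v)
b=cv2.resize(c["image"][v-60:v+40,u-50:u+50],(400,400),interpolation=cv2.INTER_CUBIC)
u,v=proj(w,m).astype(int); print(u,v)
v0=max(0,min(v-100,220)); u0=max(0,min(u-100,360));print(u0,v0)
d=cv2.resize(w["image"][v0:v0+200,u0:u0+200],(400,400))
cv2.imwrite("pics/s4.png",np.hstack([b,d])[:,:,::-1])
```

```text
8.9 [535.4 196.4 270.9] 24.915188506922306 [ 0.2 -0.6  0.1] 0.006930125949002922
-12 [197.  174.2] [278.5 272.4]
-117 [200.3 225.7] [279.3 203.4]
mouth [201.48648611 243.82285076] [279.42588834 188.75660805]
201 243
279 188
179 88
```

View pics/s4.png

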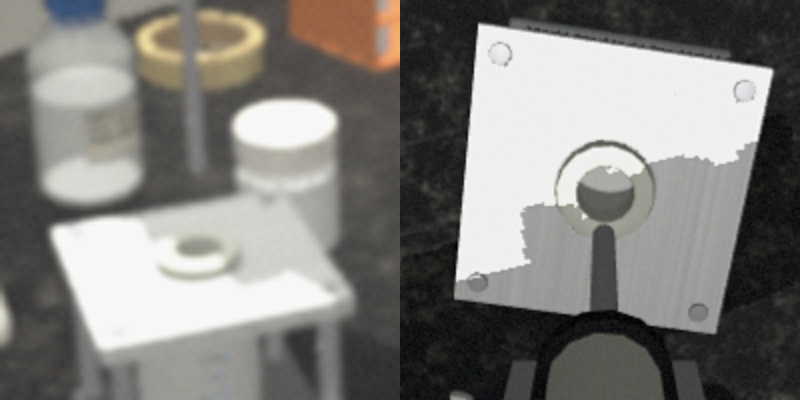

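Left panel (scene): the stem tip at panel (198,172) is above the bush mouth at (199,246). Right panel (wrist): the tip at (204,228) and the bore centre at (206,193) suggest a residual of a few mm along tool x, so I'll measure it.

Run:
```python
from h import *
e=np.array([535.4,196.4,270.9]); X=np.array([.243,.970]); Y=np.array([.970,-.243])
def tool(p): d=np.asarray(p)[...,:2]-e[:2]; return np.stack([d@X,d@Y],-1)
for n in("wrist","scene","top"):
    c=dict(np.load(f"{n}4.npz")); w=world(c); tl=tool(w); r=np.hypot(tl[...,0],tl[...,1])
    # stem points: front surface; axis = mean + 4mm away from camera in xy
    cam=-c["extrinsics"][:3,:3].T@c["extrinsics"][:3,3]; dc=cam[:2]-e[:2]; dc/=np.linalg.norm(dc)
    for z0,z1 in((158,185),(185,210),(210,240)):
        m=(r<12)&(w[...,2]>z0)&(w[...,2]<z1)
        if m.sum()>5: 
            p=np.median(w[m],0); ax=p[:2]-dc*3.5; print(n,"stem",z0,m.sum(),"axis tool xy",tool(ax).round(1))
    m=(r<30)&(w[...,2]>110)&(w[...,2]<121)
    print(n,"ring pts",m.sum(),"z",np.median(w[m][:,2]) if m.sum() else None)
    if m.sum()>20:
        q=tl[m]; (cx,cy),rad=cv2.minEnclosingCircle(q.astype(np.float32)); print("  ring circle",round(cx,1),round(cy,1),round(rad,1),"mean",q.mean(0).round(1))
# bore ellipse in wrist image: contour of ring outer via depth mask
c=dict(np.load("wrist4.npz")); w=world(c)
m=((w[...,2]>110.)&(w[...,2]<121)).astype(np.uint8); k=np.zeros_like(m); k[145:225,245:320]=1; m&=k
cv2.imwrite("pics/m4.png",np.hstack([cv2.resize(m[140:230,235:330]*255,None,fx=4,fy=4,interpolation=0)[...,None].repeat(3,2),cv2.resize(c["image"][140:230,235:330],None,fx=4,fy=4)[:,:,::-1]]))
```

```text
wrist stem 158 132 axis tool xy [0.5 0.7]
wrist stem 185 176 axis tool xy [0.6 0.7]
wrist stem 210 220 axis tool xy [0.6 0.8]
wrist ring pts 1233 z 114.98641537043031
  ring circle 3.7 1.4 20.8 mean [5.5 1.4]
scene stem 158 52 axis tool xy [-0.1 -0.2]
scene stem 185 53 axis tool xy [-0.3 -0. ]
scene stem 210 64 axis tool xy [-0.2  0.4]
scene ring pts 160 z 113.04635370357735
  ring circle 2.2 -1.3 21.8 mean [ 3.9 -2.9]
top stem 158 19 axis tool xy [-1.3 -1.1]
top stem 185 21 axis tool xy [-1.1  0.1]
top stem 210 16 axis tool xy [-0.9 -0.8]
top ring pts 226 z 114.59539345022603
  ring circle 3.3 1.2 26.3 mean [-0.4 -0.7]
```

View pics/m4.png

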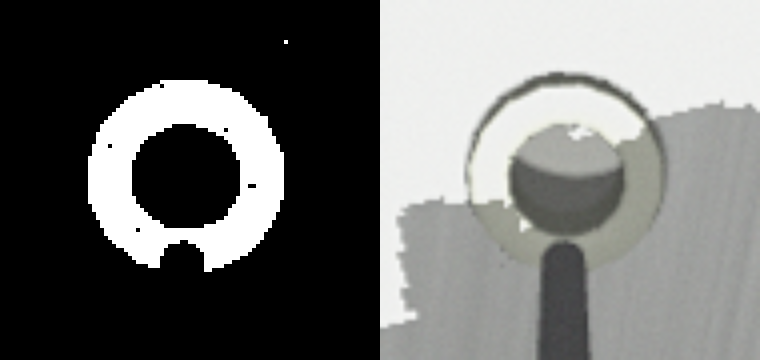

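The two cameras agree on the offset from stem to bore: (3.1, 0.7) mm from the wrist and (2.4, -1.3) mm from the scene camera. I'll shift +2.8 mm in tool x, go partway down and recheck.

Emit:
move_arm:
  increments:
    - [[-1, 2.8, 0, 0, 0], [-1, 2.8, 0, 10, 0], [-1, 2.8, 0, 25, 0], [-1, 2.8, 0, 30, 0], [-1, 2.8, 0, 30, 0], [-1, 2.8, 0, 30, 0], [-1, 2.8, 0, 30, 0]]

```text
clock: 9.6
eef_pos: [536.3, 199.7, 241.3]
eef_rot: [0.788, 0.615, 0.0, 0.0]
ft_force: [0.0, 0.3, -1.3]
width: 25.0
```

```bash
cat > chk.py <<'E'
import sys
from plant import *
from h import *
N=sys.argv[1]
for n in ["wrist","scene"]:
    c=read_camera(n); np.savez(f"{n}{N}.npz",**c)
s=state(); e=s["eef_pos"]; print(s["clock"],e.round(1),s["eef_rot"].round(3),round(s["width"],1),s["ft_force"].round(1),abs(s["qd"]).max().round(4))
X=np.array([.243,.970]); Y=np.array([.970,-.243])
def tool(p): d=np.asarray(p)[...,:2]-e[:2]; return np.stack([d@X,d@Y],-1)
for n in("wrist","scene"):
    c=dict(np.load(f"{n}{N}.npz")); w=world(c); tl=tool(w); r=np.hypot(tl[...,0],tl[...,1])
    cam=-c["extrinsics"][:3,:3].T@c["extrinsics"][:3,3]; dc=cam[:2]-e[:2]; dc/=np.linalg.norm(dc)
    for z0,z1 in((122,135),(135,150),(160,180),(180,210)):
        m=(r<10)&(w[...,2]>z0)&(w[...,2]<min(z1,e[2]-18))
        if m.sum()>5: print(n,"stem",z0,m.sum(),tool(np.median(w[m],0)[:2]-dc*3.5).round(1))
    m=(r<30)&(r>8)&(w[...,2]>110)&(w[...,2]<119)
    if m.sum()>20:
        (cx,cy),rad=cv2.minEnclosingCircle(tl[m].astype(np.float32)); print(n,"ring",round(cx,1),round(cy,1),round(rad,1),m.sum())
E
python3 chk.py 5
```

```text
9.7 [536.2 199.7 241.3] [0.788 0.615 0.    0.   ] 25.2 [ 0.2 -0.3  0.1] 0.0028
wrist stem 122 23 [1.1 0.6]
wrist stem 135 81 [1.  0.7]
wrist stem 160 143 [1.  0.6]
wrist stem 180 223 [1.1 0.6]
wrist ring 0.2 1.4 20.9 1404
scene stem 122 15 [0. 1.]
scene stem 135 31 [ 0.4 -0.7]
scene stem 160 40 [-0.1 -0.2]
scene stem 180 62 [ 0.1 -0. ]
scene ring -0.5 -1.7 22.0 155
```

Emit:
move_arm:
  increments:
    - [[-1, -0.7, 0.2, 0, 0], [-1, -0.7, 0.2, 6, 0], [-1, -0.7, 0.2, 15, 0], [-1, -0.7, 0.2, 27, 0], [-1, -0.7, 0.2, 40, 0], [-1, -0.7, 0.2, 53, 0], [-1, -0.7, 0.2, 64, 0], [-1, -0.7, 0.2, 71, 0], [-1, -0.7, 0.2, 74.5, 0], [-1, -0.7, 0.2, 74.5, 0], [-1, -0.7, 0.2, 74.5, 0], [-1, -0.7, 0.2, 74.5, 0]]

```text
clock: 10.9
eef_pos: [536.3, 199.0, 166.8]
eef_rot: [0.788, 0.615, 0.0, 0.0]
ft_force: [0.0, -0.4, -1.3]
width: 25.0
```

```bash
python3 chk.py 6
python3 - <<'E'
from h import *
c=dict(np.load("scene6.npz")); w=dict(np.load("wrist6.npz"))
b=cv2.resize(c["image"][190:310,140:260],(400,400),interpolation=cv2.INTER_CUBIC)
d=cv2.resize(w["image"][100:300,180:380],(400,400))
cv2.imwrite("pics/f6.png",np.hstack([b,d])[:,:,::-1])
E
```

```text
11.0 [536.2 199.  166.7] [0.788 0.615 0.    0.   ] 24.8 [ 0.5 -0.1 -1. ] 0.0023
wrist stem 122 75 [1.1 0.7]
wrist ring 1.3 1.3 20.9 1891
scene stem 122 24 [ 0.1 -0.3]
scene stem 135 24 [ 0.3 -0.7]
scene ring 0.4 -2.0 20.6 141
```

View pics/f6.png

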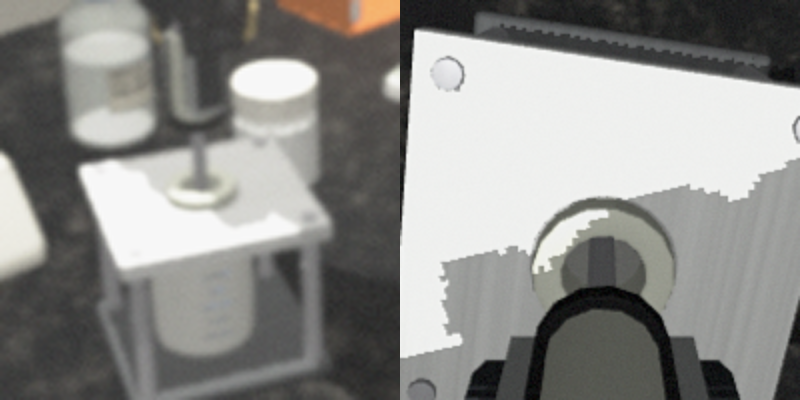

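The stem passes through the bush near its centre: wrist panel stem (602,265), bore (603,272). The beaker, jar and plate are undisturbed. The tip is at z of about 50 mm, so I'm handing in.

```bash
python3 -c "
from plant import *
print(job_done())"
```

```text
the job is handed in; nothing more can be done
None
```

The job is done and handed in at about 11 s on the robot's clock, well under the 61 s limit. No verdict comes back.

- **Zeroing:** I pressed the plunger with shut fingers. It stopped rigidly at z = 107.9 mm with 13.6 N on it. It came up again, reading about 122 mm by camera depth against 120 mm nominal.
- **Probe:** I gripped the handle at 40 N and lifted it out of the dock. It was upright, and the tip appeared within 0.5 px of the predicted position. I then carried it to the stand and lowered it through the bush in two steps, correcting its position before each.
- **Last checks:** The tip is at z ≈ 50 mm, about midway between the beaker floor (13 mm) and rim (86 mm). That height is worked out from the gripper height, as the tip is hidden in the beaker. The arm is still, and force readings stayed within about 1 N, with no sign of contact.
- **Disagreement:** Along tool x both cameras put the stem within 0.3 mm of the bore centre. Along tool y they differ: the wrist camera says the bore is +0.6 mm off, the scene camera about -1.5 mm. Both are well inside the 8 mm of clearance.
- **Other objects:** In the last pictures the jar and beaker look undisturbed. I did not recheck the adapter, but the arm only passed well above it.

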